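# Set the detector gain with the tuning tool

### The job

Take the plastic tuning tool with the flat-sided handle out of its stand and seat its blade fully in the slotted trimmer screw, deep in the guide cup on the amplifier module; the slot lies somewhat off the pointer line, so feel for it with a light push and never lean on the screw. Turn the screw with the tool until the dial's pointer stands at the raised index mark, then put the tool back upright, fully down, in the hole it came from and let go. Keep the fingers off the module and leave the other things alone.

Things in the scene. Friction and masses are not known exactly. Their poses are not given: they have to be found in the camera images.
- module: The amplifier module, an aluminium box 130 (x) x 100 (y) x 40 high, fixed to the table, with the round gain dial in the middle of its top. Origin: centre of its underside, z up.
- dial (a joint): Angle of the gain dial (rad), counter-clockwise from above; it reads 0 when the pointer lies along the module's +x. The dial is a cream disc of 60 mm diameter, 4 mm thick, 43.5 to 47.5 mm above the table. It stays where it is left (friction about 0.02 N m); it stops at -1.5 and 2.2. It starts 0.4 to 0.9 rad clockwise of the index, so it must be turned counter-clockwise.
- pointer (a point): Point near the tip of the dial's raised black pointer bar, 27 mm out from the dial's axis; it turns with the dial.
- index (a point): The place where pointer stands when the dial is set: 27 mm out from the dial's axis on the line of the raised steel index mark (a rib 10 x 3 mm, standing 3 to 7 mm above the module's top, just outside the dial) on the grey ring (86 mm across) round the dial. Fixed, but set at a different angle each time.
- mouth (a point): Centre of the mouth of the black guide cup on the dial's axis, 70.5 mm above the table: a tube standing on the dial, about 25 mm across at its rim; the last 5 mm widen from the 13 mm bore to about 20 mm. The brass trimmer screw fills the bore below; a fully seated blade's tip lies 18.5 mm below the mouth.
- screw_face (a point): Centre of the trimmer screw's slotted face, 12.5 mm below the mouth at rest; it moves down with the screw but does not turn with it. The screw is sprung: it yields 1 mm per 5 N, and over 10 N (2 mm) strains it. Slot right across, 3.6 mm wide, 6 mm deep, its line up to 0.8 rad off the pointer's line: the screw turns freely within 0.8 rad either way before it takes the dial along.
- tuner: The tuning tool, white plastic, 84 mm long, about 40 g, standing tip down in one hole of the stand. Origin at the blade's tip, z up along the tool. Flat-sided handle from 40 to 84 mm above the tip, 22 mm along x and 16 mm along y: grip it across the 16 mm. Below it a flange of 24 mm diameter from 36 to 40 mm, which rests on the stand's top.
- blade_tip (a point): Middle of the end of the tuning tool's blade (the tool's origin). The blade is 11 mm wide along the tool's x, 2.4 mm thick along its y and 7 mm long; above it a round shank, 11.6 mm in diameter, goes up to the flange.
- stand: Grey block, 100 (x) x 46 (y) x 42 mm high, fixed, with two holes 25 mm either side of its middle along x, 15.5 mm in diameter and 38 mm deep, chamfered. One holds the tuning tool, the other the hex tool; which is in which varies. Origin: centre of its underside.
- hex_tool: Another tool standing in the other hole of the stand, of the same size but with a round waisted handle and a hexagon tip. Leave it. Origin at its tip.
- cover: Small aluminium cover plate, 85 x 42 x 5 mm, lying between module and stand. Bystander; origin at the centre of its underside.
- driver: Screwdriver with black handle, 170 mm, lying on the table. Bystander.
- mouse: Black computer mouse, about 85 x 60 x 35 mm. Bystander; origin on the table under its front half.
- reagent: White bottle, 56 mm diameter, 120 mm tall. Bystander; origin at the centre of its underside.
- parts_cup: Grey cup, 60 mm across, 50 mm tall. Bystander; origin at the centre of its underside.
- standoff_box: Cardboard box, 70 x 50 x 30 mm. Bystander; origin at the centre of its underside.

How it is judged:
On the way, in this order (a step that is already met when the one before it is completed fails the run):
1. the tool's blade is seated in the screw's slot, its tip at least 4.5 mm below the screw's face (z of blade_tip in the frame of screw_face below -0.0045 m and horizontal distance between blade_tip and mouth below 0.004 m), for 0.2 s.
2. with the tool still in the cup, the pointer reaches the index (within 3 mm) (horizontal distance between pointer and index below 0.003 m and z of blade_tip in the frame of mouth below -0.013 m and horizontal distance between blade_tip and mouth below 0.006 m), for 0.2 s.
At the end, for the whole second after the job is handed in: The pointer stands within 3 mm of the index place (about 6 degrees), and the tuning tool is at rest, upright (within 0.12 rad) and fully down in the hole it came from (within 8 mm of where it started) (horizontal distance between pointer and index below 0.003 m and distance of tuner from where it was at the start of the episode below 0.008 m and angle between tuner's own z axis and vertical below 0.12 rad and linear speed of tuner below 0.02 m/s); the robot touches nothing.
It fails at once if the trimmer screw is pressed down more than 2 mm (10 N) (z of screw_face in the frame of mouth below -0.0145 m).
It fails at once if the tool is forced against the module with more than 40 N in all (contact force between tuner and module above 40 N).
It fails at once if the fingers push the module, its dial or its cup (more than 2 N) (contact force between the fingers and module above 2 N).
It fails at once if the hex tool is shifted more than 20 mm (distance of hex_tool from where it was at the start of the episode above 0.02 m).
It fails at once if a bystander is shifted more than 30 mm (distance of any of cover, driver, mouse, reagent, parts_cup, standoff_box from where it was at the start of the episode above 0.03 m).
It also fails if it takes over 58 s, if anything falls off the work surface, if the arm or the gripper's body presses on something with over 40 N, if the wrist force passes 120 N, or if a joint passes its speed limit or range.

### The arm

A 6-joint arm with a two-finger parallel gripper is mounted at the origin on the work surface. World frame = base frame: x ahead of the robot, y to its left, z up, the work surface at z = 0. Lengths are in m, angles in rad, forces in N, time in s.
With the tool pointing down it reaches from about 0.35 to 0.775 m from the base axis. Payload 7.3 kg.
Tool frame: the origin (TCP) lies at the centre of the arm's flange, where the gripper is bolted on; the fingertips stand 178 mm ahead of it and the grasp point (between the pads) lies 159 mm ahead of it; z points along the fingers, y is the line along which they close (so a half turn about z gives the same grasp; the last joint's range is limited). The gripper opens to 92 mm and grips with 3 to 60 N. Pads are 19 mm wide; open, the fingers measure 130 mm over their backs; the gripper's body (75 mm by 190 mm) begins 47 mm behind the grasp point.
Start: joints at [-1.456, 0.342, 1.524, -0, 1.275, -0.146], TCP at [0.135, -0.507, 0.405] pointing down, gripper open.
Joint ranges: [-2.53, 2.53], [-0.77, 2.02], [0.04, 2.7], [-1, 4.14], [0.28, 2.66], [-3.11, 3.11]. Speed limits (rad/s): [2.57, 2.57, 3.14, 3.14, 3.14, 3.14].

### API

Orientations are given as [roll, pitch, yaw] about the fixed x, y, z axes, in that order (R = Rz(yaw) Ry(pitch) Rx(roll)).
In Python, from cell import robot gives the robot as it stands.
- The arm moves only by the shell command python3 -m pendant [OPENING] [FORCE], which reads ROWS from standard input. ROWS is a JSON list of rows, 1 to 8 of them, each an object with the fields sx, sy, sz (the shift in m), rx, ry, rz (a rotation vector in rad); a field left out counts as zero; each row shifts and turns the commanded pose from where the row before left it, along the tool's axes as they then stand; what a row does not reach is not made up. A row lasts 1/12 s, in which the tool goes at most 0.0417 m and 0.125 rad, less where a joint would pass 70% of its speed; a pose out of reach is approached as far as the arm can. OPENING is the finger opening in m, set as the command begins (- or left out keeps the last). The fingers move at their own pace and stop on an object; FORCE is the grip in N (left out, the last holds). Time passes only in rows, so rows that do not move let the fingers close. It prints the time, the measured TCP pose, the force, the opening and the grip force at its end. Input that does not fit is refused with a message, and nothing moves.
- robot.observe(): the state, without advancing time (a new reading comes with each control period).
- robot.read_camera(name): name is "scene" or "top"; returns a dict with "image" (480x640x3 uint8, red, green, blue), "fx", "fy", "cx", "cy" (pixels), "k1" (the pictures are not rectified: a ray, as slopes to the right and down, at radius r is drawn at 1 + k1 r^2 times it, then the intrinsics apply), "pose" (4x4, takes a point from camera to world coordinates). Camera axes: x right, y down, z forward; pixel columns grow to the right and rows downward; lengths in m; the calibration is good to about 2 mm. A picture is of the moment at which its call begins. There is no depth.
- robot.hand_in(): hands the job in; it is judged then, once.
The state is a dict: "time": time; "qpos": joint angles; "qvel": joint speeds; "joint_efforts": joint torques, N m; "tool_pos": TCP position; "tool_rot": TCP orientation; "contact_force": force on the tool from outside, world axes, zero at the start; "torque": the same for the moment, N m; "opening": finger opening in m; "grip_force": force on a finger pad.
Only numpy, scipy, OpenCV 4.12 (cv2) and the standard library are available. Lean on these libraries where they do the work, as an engineer would, in place of code of your own. Each camera call takes 0.05 s, during which the arm holds its last target. There are 200 camera calls.

## Working session

There is one attempt and no reset: what is moved stays moved. The work goes in short steps, Python scripts to look and compute and a shell command to move; the robot and the scene stay as the last step left them, time stands still between calls to the robot, and variables do not carry over. Pictures are saved under pics/ and viewed, at most 10 in all, crops included, and the job is handed in when it is done.

```bash
mkdir -p pics; ls; python3 - <<'E'
from cell import robot
import cv2
for n in ("scene","top"):
    c=robot.read_camera(n); cv2.imwrite(f"pics/{n}0.png",c["image"][:,:,::-1])
    print(n,c["fx"],c["fy"],c["cx"],c["cy"],c["k1"],c["pose"].round(4).tolist() if hasattr(c["pose"],"round") else c["pose"])
s=robot.observe(); print(s)
E
```

```text
pics
scene 551.8392239015446 551.8392239015446 315.3947235683974 234.32712791239217 -0.03393826228610877 [[-0.4521, 0.7111, -0.5385, 1.192], [0.8918, 0.3719, -0.2578, 0.3118], [0.017, -0.5968, -0.8022, 1.019], [0.0, 0.0, 0.0, 1.0]]
top 591.0446962579717 591.0446962579717 320.0237130946048 244.28129460957277 -0.08303540787366184 [[0.0286, -0.9974, 0.0662, 0.4728], [-0.9996, -0.0282, 0.0066, -0.003], [-0.0048, -0.0664, -0.9978, 1.4759], [0.0, 0.0, 0.0, 1.0]]
{'time': 0.1, 'qpos': array([-1.45599680e+00,  3.42642474e-01,  1.52488928e+00, -3.15172546e-05,
        1.27540738e+00, -1.46009880e-01]), 'qvel': array([-1.37542500e-03, -2.93692415e-03, -2.71452652e-03, -3.69264486e-04,
        1.75975342e-05,  7.11913414e-05]), 'joint_efforts': array([ 7.50357467e-04, -4.32007062e+01, -2.44693440e+01,  7.18272314e-02,
        5.25852456e-02, -4.95317613e-05]), 'tool_pos': array([ 0.13537705, -0.50712735,  0.40413103]), 'tool_rot': array([-3.14025612e+00, -1.66081880e-04,  2.60818495e-01]), 'contact_force': array([-0.17679588, -0.25621509, -0.28042097]), 'torque': array([ 0.0023908 , -0.00738593,  0.04063605]), 'grip_force': 0.0, 'opening': 0.09200205059648767}
```

View pics/scene0.png

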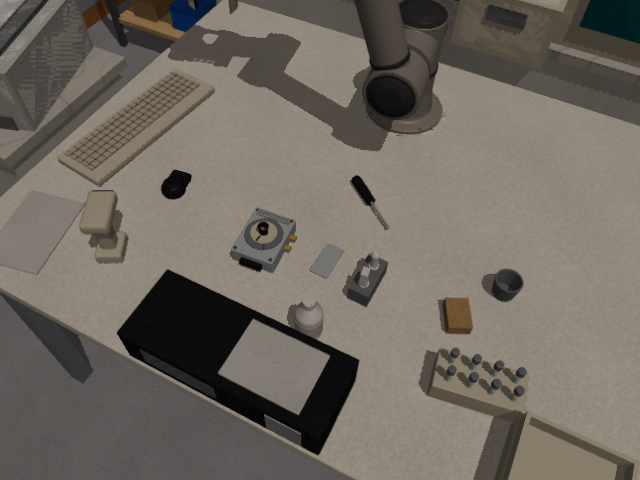

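View pics/top0.png

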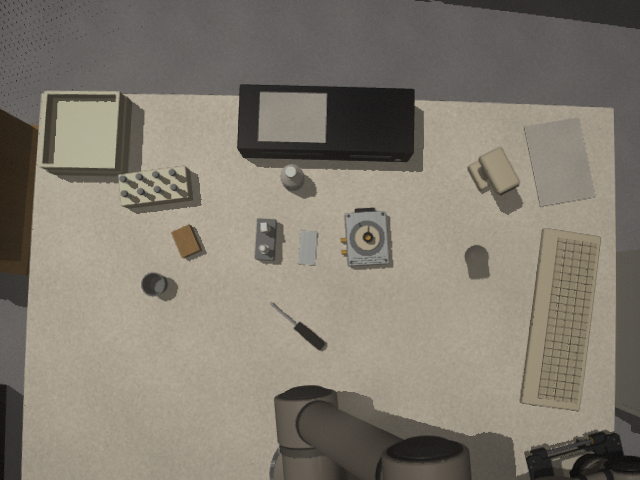

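Scene view: module (264,240), stand (368,278) with two tools. Top view: module (367,237), cup (369,238), stand (266,241), tools (266,227) and (264,249). Next I zoom in on these.

```bash
python3 - <<'E'
import cv2,numpy as np
t=cv2.imread("pics/top0.png");s=cv2.imread("pics/scene0.png")
def z(im,x,y,w=72,h=54): return cv2.resize(im[y:y+h,x:x+w],(400,300),interpolation=cv2.INTER_CUBIC)
m=np.vstack([np.hstack([z(t,230,213),z(t,333,210)]),np.hstack([z(s,333,246,80,60),z(s,227,206,80,60)])])
cv2.imwrite("pics/m0.png",m)
E
```

```text
(no output)
```

View pics/m0.png

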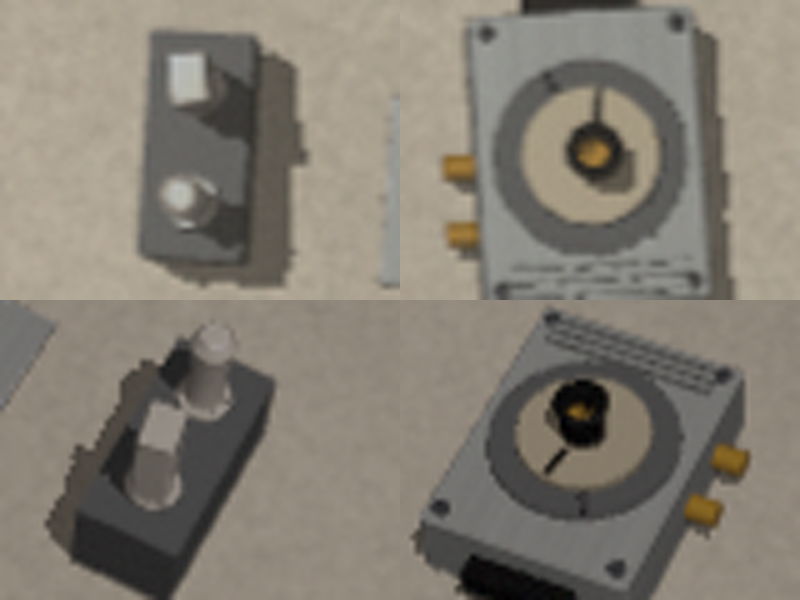

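Zoom: the flat-handled tool is in the far (+x) hole, its top face near top px (264,227) / scene px (365,271). The hex tool is in the near hole. The pointer points along about +x, and the index is about 0.5 rad CCW of it.

```bash
cat > h.py <<'E'
import cv2,numpy as np
from cell import robot
def cam(n):
    c=robot.read_camera(n); c["pose"]=np.array(c["pose"]); return c
def ray(c,uv):
    K=np.array([[c["fx"],0,c["cx"]],[0,c["fy"],c["cy"]],[0,0,1.]])
    p=cv2.undistortPoints(np.array([[uv]],float),K,np.array([c["k1"],0,0,0.]))[0,0]
    return c["pose"][:3,3],c["pose"][:3,:3]@np.array([p[0],p[1],1])
def onz(c,uv,z):
    o,d=ray(c,uv); return o+d*(z-o[2])/d[2]
def tri(c1,u1,c2,u2):
    o1,d1=ray(c1,u1);o2,d2=ray(c2,u2)
    t=np.linalg.lstsq(np.c_[d1,-d2],o2-o1,rcond=None)[0]
    a,b=o1+d1*t[0],o2+d2*t[1]; return (a+b)/2,np.linalg.norm(a-b)
def comps(mask,x,y,w,h,amin=4):
    m=np.zeros(mask.shape,np.uint8);m[y:y+h,x:x+w]=mask[y:y+h,x:x+w]
    n,l,s,ce=cv2.connectedComponentsWithStats(m)
    return [(s[i,4],ce[i],(l==i).astype(np.uint8)) for i in range(1,n) if s[i,4]>=amin]
E
python3 - <<'E'
from h import *
T,S=cam("top"),cam("scene")
def hsv(c): return cv2.cvtColor(c["image"],cv2.COLOR_RGB2HSV).astype(int)
ht,hs=hsv(T),hsv(S)
print("V top tool\n",ht[218:236,256:275,2]); print("V scene tool\n",hs[262:288,357:374,2])
for nm,c,h,box in (("top",T,ht,(345,212,50,50)),("scene",S,hs,(235,210,60,55))):
    m=((h[:,:,2]>110)&(h[:,:,1]>50)).astype(np.uint8)
    for a,ce,mm in comps(m,*box,30):
        cs=cv2.findContours(mm,0,2)[0]; e=cv2.fitEllipse(cv2.convexHull(max(cs,key=len)))
        print(nm,"cream",a,ce,e,onz(c,e[0],.0475))
    m=(h[:,:,2]<55).astype(np.uint8)
    for a,ce,mm in comps(m,*box,4): print(nm,"black",a,ce.round(1))
E
```

```text
V top tool
 [[165 144 131 132 130 135 146 145 147 148 152 159 160 162 164 162 160 162
  163]
 [155 112 101 103 104 102 102 101 102 103 102 101 102 100 107 115 113 113
  114]
 [154 113 102 101 105 103 102 103 103 104 102 101 103 101 101 101 100 101
  100]
 [156 112 103 101 102 101 102 102 103 106 105 101 100 102 101 101 102 102
  100]
 [156 113 105 104 113 121 120 127 131 140 124  98 101 101 100 102 102 100
   98]
 [155 112 102 105 146 183 184 184 184 183 148  86 101 101 101 101 101 100
  100]
 [152 100 101 100 141 184 182 185 185 185 150  83  89  99 102 102 100 100
  101]
 [151 103 102  97 140 185 182 185 185 184 152  81  76  87  95  97 101 101
  101]
 [150 101 101  99 141 182 184 184 186 185 153  90  88  88  66  78  94  96
   95]
 [136 100 103 103 142 183 184 185 184 182 156  97  86  91  77  59  60  78
   91]
 [139 102 102 103 143 183 184 184 183 182 158 105  86  98  84  60  59  63
   71]
 [137 101 103 101 136 177 184 184 182 183 166 120  82  90  83  62  61  61
   59]
 [137 101 101 103 124 165 178 175 173 172 157 116  82  88  74  61  62  60
   57]
 [137 101 102 102 112 143 150 135 1
[... 2255 characters left out ...]
     237.88333333] ((366.93353271484375, 237.6219482421875), (23.280941009521484, 23.544870376586914), 77.46097564697266) [ 0.58706118 -0.10670056  0.0475    ]
top black 41 [368.  236.6]
scene cream 93 [254.04301075 232.07526882] ((255.1142120361328, 231.09454345703125), (9.510313034057617, 16.594635009765625), 14.941094398498535) [ 0.59350284 -0.12185262  0.0475    ]
scene cream 194 [268.57731959 234.46391753] ((265.4226379394531, 232.53900146484375), (19.656978607177734, 22.918107986450195), 56.238529205322266) [ 0.58644584 -0.09979564  0.0475    ]
scene black 4 [291.  220.5]
scene black 108 [262.8 228. ]
scene black 6 [257.2 238.2]
scene black 4 [235.2 247. ]
scene black 115 [247.5 261.5]
```

```bash
cat >> h.py <<'E'
def up(c,x,y,w,h,k=8):
    g=cv2.cvtColor(c["image"],cv2.COLOR_RGB2HSV)[y:y+h,x:x+w]
    return cv2.resize(g,None,fx=k,fy=k,interpolation=cv2.INTER_LINEAR).astype(int)
def px(p,x,y,k=8): return np.array([x,y])+(np.array(p)+.5)/k-.5
E
python3 - <<'E'
from h import *
T,S=cam("top"),cam("scene")
def big(m): 
    return max(comps(m.astype(np.uint8),0,0,m.shape[1],m.shape[0]),key=lambda a:a[0])
res={}
for nm,c,tb,thr,mb in (("top",T,(256,216,18,18),142,(345,212,46,50)),("scene",S,(356,262,18,18),122,(238,212,52,46))):
    u=up(c,*tb); a,ce,m=big(u[:,:,2]>thr)
    r=cv2.minAreaRect(max(cv2.findContours(m,0,2)[0],key=len)); q=[px(p,*tb[:2]) for p in cv2.boxPoints(r)]
    res[nm]=px(r[0],*tb[:2]); print(nm,"tool top",res[nm],px(ce,*tb[:2]),np.array(r[1])/8)
    w=[onz(c,p,.09) for p in q]; print([ (round(np.linalg.norm(w[i+1]-w[i])*1e3,1), round(np.degrees(np.arctan2(*(w[i+1]-w[i])[[1,0]])),1)) for i in range(3)])
    u=up(c,*mb)
    m=((u[:,:,2]>105)&(u[:,:,1]>45)).astype(np.uint8)
    pts=np.vstack([x for x in cv2.findContours(m,0,2)[0] if len(x)>60]); e=cv2.fitEllipse(cv2.convexHull(pts))
    p=px(e[0],*mb[:2]); res[nm+"d"]=p; print(nm,"dial",p,e[1][0]/8,e[1][1]/8,onz(c,p,.0475))
    a,ce,m=big(u[:,:,2]<50); e=cv2.fitEllipse(cv2.convexHull(max(cv2.findContours(m,0,2)[0],key=len)))
    p=px(e[0],*mb[:2]); print(nm,"cup",a/64,p,e[1][0]/8,e[1][1]/8,onz(c,p,.0705))
print("tool tri",tri(T,res["top"],S,res["scene"]),"dial tri",tri(T,res["topd"],S,res["scened"]))
D=tri(T,res["topd"],S,res["scened"])[0]
# dark marks by radius/angle on z planes
for nm,c in (("top",T),("scene",S)):
    C0=onz(c,res[nm+"d"],.0475); V=cv2.cvtColor(c["image"],cv2.COLOR_RGB2HSV)[:,:,2].astype(float)
    L=[]
    for y in range(205,265):
        for x in range(235,400):
            for lab,z,r0,r1 in (("ptr",.0495,.017,.0285),("idx",.045,.031,.0425)):
                d=(onz(c,(x,y),z)-C0)[:2]; r=np.hypot(*d)
                if r0<r<r1: L.append((lab,np.degrees(np.arctan2(d[1],d[0])),r,V[y,x]))
    for lab in("ptr","idx"):
        l=[k for k in L if k[0]==lab]; md=np.median([k[3] for k in l]); sd=sorted(l,key=lambda k:k[3])
        print(nm,lab,md,[(round(k[1]),round(k[2]*1e3),k[3]) for k in sd[:9]], "bright",[(round(k[1]),round(k[2]*1e3),k[3]) for k in sd[-4:]])
E
```

```text
top tool top [264.5    221.0625] [263.81095634 217.42687812] [11.    17.875]
[(np.float64(42.3), np.float64(-88.4)), (np.float64(26.1), np.float64(-178.0)), (np.float64(42.2), np.float64(91.6))]
top dial [367.00579643 237.572155  ] 24.062232971191406 24.345260620117188 [ 0.5871872 -0.106873   0.0475   ]
top cup 17.3125 [367.83321381 236.60012436] 8.326796531677246 9.148706436157227 [ 0.58772722 -0.10712088  0.0705    ]
scene tool top [366.24846268 270.03480911] [365.92227423 270.56621696] [ 9.41847801 13.4584713 ]
[(np.float64(31.1), np.float64(168.4)), (np.float64(20.1), np.float64(68.4)), (np.float64(30.8), np.float64(-12.1))]
scene dial [270.65052795 236.43776703] 24.85341453552246 44.69486618041992 [ 0.59038395 -0.08436447  0.0475    ]
scene cup 101.71875 [262.80900764 228.02697945] 11.523337364196777 13.573870658874512 [ 0.59285253 -0.10112095  0.0705    ]
tool tri (array([0.61261989, 0.14210088, 0.10530287]), np.float64(0.010468668975674977)) dial tri (array([ 0.58429998, -0.0994808 ,  0.03208082]), np.float64(0.01882333705919265))
top ptr 165.0 [(-6, 18, np.float64(77.0)), (-4
[... 865 characters left out ...]
7, 26, np.float64(6.0)), (-83, 23, np.float64(6.0)), (-109, 18, np.float64(7.0)), (-114, 17, np.float64(7.0)), (-94, 20, np.float64(7.0)), (-98, 18, np.float64(7.0))] bright [(-38, 27, np.float64(135.0)), (-31, 21, np.float64(135.0)), (-31, 26, np.float64(135.0)), (-17, 19, np.float64(135.0))]
scene idx 95.5 [(-137, 35, np.float64(5.0)), (-130, 36, np.float64(7.0)), (-121, 39, np.float64(8.0)), (-125, 35, np.float64(8.0)), (-128, 34, np.float64(8.0)), (-135, 32, np.float64(8.0)), (-124, 38, np.float64(9.0)), (-127, 37, np.float64(9.0)), (-106, 40, np.float64(9.0))] bright [(-148, 36, np.float64(135.0)), (-72, 33, np.float64(135.0)), (-67, 39, np.float64(135.0)), (-67, 35, np.float64(135.0))]
```

```bash
python3 - <<'E'
from h import *
T,S=cam("top"),cam("scene")
def big(m): return max(comps(m.astype(np.uint8),0,0,m.shape[1],m.shape[0]),key=lambda a:a[0])
res={}
for nm,c,tb,thr in (("top",T,(258,220,12,14),142),("scene",S,(359,265,10,12),122)):
    u=up(c,*tb); a,ce,m=big(u[:,:,2]>thr); m=cv2.morphologyEx(m,cv2.MORPH_OPEN,np.ones((25,25)))
    M=cv2.moments(m,True);ce=(M["m10"]/M["m00"],M["m01"]/M["m00"])
    r=cv2.minAreaRect(max(cv2.findContours(m,0,2)[0],key=len)); q=[px(p,*tb[:2]) for p in cv2.boxPoints(r)]
    res[nm]=px(ce,*tb[:2]); print(nm,"tool",res[nm],px(r[0],*tb[:2]),onz(c,res[nm],.09))
    w=[onz(c,p,.09) for p in q]; print([ (round(np.linalg.norm(w[i+1]-w[i])*1e3,1), round(np.degrees(np.arctan2(*(w[i+1]-w[i])[[1,0]])),1)) for i in range(2)])
print("tool tri",tri(T,res["top"],S,res["scene"]))
mb=(240,214,48,40); u=up(S,*mb); m=((u[:,:,2]>110)&(u[:,:,1]>50)).astype(np.uint8)
cc=[k for k in comps(m,0,0,m.shape[1],m.shape[0],1800)]; print([(k[0]/64,px(k[1],240,214)) for k in cc])
pts=np.vstack([max(cv2.findContours(k[2],0,2)[0],key=len) for k in cc]); e=cv2.fitEllipse(cv2.convexHull(pts)); sd=px(e[0],240,214)
print("scene dial",sd,np.array(e[1])/8,onz(S,sd,.0475),"tri",tri(T,(367.0,237.57),S,sd))
# stand top mask in both
for nm,c,b,z in (("top",T,(250,212,34,56),.042),):
    h=cv2.cvtColor(c["image"],cv2.COLOR_RGB2HSV); m=((h[:,:,2]<125)&(h[:,:,1]<40)).astype(np.uint8)
    a,ce,mm=max(comps(m,*b),key=lambda k:k[0]); r=cv2.minAreaRect(max(cv2.findContours(mm,0,2)[0],key=len))
    w=[onz(c,p,z) for p in cv2.boxPoints(r)]; print("stand",r,np.mean(w,0),[(round(np.linalg.norm(w[i+1]-w[i])*1e3,1), round(np.degrees(np.arctan2(*(w[i+1]-w[i])[[1,0]])),1)) for i in range(2)])
# scene marks
C0=onz(S,sd,.0475); V=S["image"].max(2).astype(float)
for lab,z,r0,r1 in (("ptr",.0495,.019,.0285),("idx",.045,.031,.0425)):
    L=[]
    for y in range(210,260):
        for x in range(235,300):
            d=(onz(S,(x,y),z)-C0)[:2]; r=np.hypot(*d)
            if r0<r<r1: L.append((V[y,x],round(np.degrees(np.arctan2(d[1],d[0]))),round(r*1e3),x,y))
    print(lab,sorted(L)[:9])
E
```

```text
top tool [263.15704051 226.46880003] [263.1875 226.5   ] [0.60314347 0.14147229 0.09      ]
[(np.float64(14.2), np.float64(-88.4)), (np.float64(19.2), np.float64(-178.0))]
scene tool [365.03119682 271.10156693] [364.875 271.   ] [0.60428086 0.14302157 0.09      ]
[(np.float64(14.4), np.float64(117.5)), (np.float64(20.6), np.float64(23.6))]
tool tri (array([0.60315727, 0.14217002, 0.08789666]), np.float64(0.0010232562522358543))
[(np.float64(188.09375), array([268.47679224, 234.67587016])), (np.float64(84.375), array([254.06858796, 232.23608796]))]
scene dial [263.25094795 232.16108894] [21.44535637 26.52341843] [ 0.58775547 -0.10453752  0.0475    ] tri (array([ 0.58692975, -0.10618804,  0.04561012]), np.float64(0.0018065769343699658))
stand ((269.20623779296875, 241.20040893554688), (27.25931167602539, 45.03712844848633), 3.5763344764709473) [0.57220179 0.13048887 0.042     ] [(np.float64(110.0), np.float64(-1.5)), (np.float64(66.7), np.float64(-92.0))]
ptr [(np.float64(9.0), -119, 22, 258, 225), (np.float64(10.0), -155, 21, 264, 224), (np.float64(10.0), -149, 27, 263, 222), (np.float64(10.0), -129, 20, 260, 225), (np.float64(11.0), -169, 19, 266, 225), (np.float64(11.0), -166, 22, 266, 224), (np.float64(11.0), -154, 24, 264, 223), (np.float64(11.0), -144, 27, 262, 222), (np.float64(11.0), -135, 19, 261, 225)]
idx [(np.float64(32.0), 29, 41, 263, 248), (np.float64(45.0), 25, 33, 262, 245), (np.float64(51.0), 29, 38, 263, 247), (np.float64(54.0), 29, 36, 263, 246), (np.float64(55.0), 29, 33, 263, 245), (np.float64(55.0), 32, 41, 264, 248), (np.float64(58.0), 32, 36, 264, 246), (np.float64(58.0), 32, 38, 264, 247), (np.float64(58.0), 33, 33, 264, 245)]
```

```bash
cat >> h.py <<'E'
from scipy.spatial.transform import Rotation as Ro
def go(x,y,z,yaw=None):
    s=robot.observe(); R=Ro.from_euler("xyz",s["tool_rot"]); d=np.array([x,y,z])-s["tool_pos"]
    o="tool-axes d %s"%R.inv().apply(d).round(4)
    if yaw is not None: o+=" rot %s"%(R.inv()*Ro.from_euler("xyz",[np.pi,0,yaw])).as_rotvec().round(4)
    print("t",round(s["time"],2),"pos",s["tool_pos"].round(4),"yaw",s["tool_rot"].round(4),"F",s["contact_force"].round(2),"op",round(s["opening"],4),"q6",s["qpos"][5].round(3),o)
E
echo '[{"rz":0.1125},{"rz":0.1125},{"sx":0.0245,"sy":-0.0316},{"sx":0.0245,"sy":-0.0316},{"sx":0.0245,"sy":-0.0316},{"sx":0.0245,"sy":-0.0316},{"sx":0.0245,"sy":-0.0316},{"sx":0.0245,"sy":-0.0316}]' | python3 -m pendant 0.05
echo '[{"sx":0.0245,"sy":-0.0316},{"sx":0.0245,"sy":-0.0316},{"sx":0.0245,"sy":-0.0316},{"sx":0.0245,"sy":-0.0316},{"sx":0.0245,"sy":-0.0316},{"sx":0.0245,"sy":-0.0316},{"sx":0.0245,"sy":-0.0316},{"sx":0.0245,"sy":-0.0316}]' | python3 -m pendant
echo '[{"sx":0.0245,"sy":-0.0316},{"sx":0.0245,"sy":-0.0316},{"sx":0.0245,"sy":-0.0316},{"sx":0.0245,"sy":-0.0316},{"sz":0.02},{"sz":0.03},{"sz":0.02}]' | python3 -m pendant
python3 -c "
from h import *
go(.6035,.142,.32,.035)"
```

```text
time: 1.07
tool_pos: [0.2761, -0.3108, 0.4049]
tool_rot: [3.141, -0.0, 0.035]
contact_force: [0.6, -1.8, -0.8]
opening: 0.0506
grip_force: 0.0
time: 1.73
tool_pos: [0.4631, -0.0508, 0.4049]
tool_rot: [3.141, -0.001, 0.036]
contact_force: [1.0, -0.2, 0.6]
opening: 0.0497
grip_force: 0.0
time: 2.32
tool_pos: [0.5556, 0.078, 0.3326]
tool_rot: [3.141, 0.002, 0.038]
contact_force: [0.3, 0.4, -0.1]
opening: 0.0502
grip_force: 0.0
t 2.32 pos [0.5556 0.078  0.3326] yaw [3.1415e+00 1.5000e-03 3.7600e-02] F [ 0.26  0.45 -0.06] op 0.0502 q6 1.536 tool-axes d [ 0.0503 -0.0622  0.0125] rot [0.0001 0.0015 0.0026]
```

```bash
echo '[{"sx":0.017,"sy":-0.021},{"sx":0.017,"sy":-0.021},{"sx":0.0163,"sy":-0.0202,"rz":0.0026},{},{}]' | python3 -m pendant
python3 - <<'E'
from h import *
go(.6035,.142,.231,.035)
c=cam("scene"); i=c["image"][:,:,::-1]; t=cam("top")["image"][:,:,::-1]
cv2.imwrite("pics/a.png",np.hstack([cv2.resize(i[200:320,310:430],(400,400)),cv2.resize(t[180:270,220:310],(400,400))]))
E
```

```text
time: 2.73
tool_pos: [0.604, 0.1418, 0.3341]
tool_rot: [3.141, 0.001, 0.035]
contact_force: [-0.7, -0.8, 0.4]
opening: 0.0503
grip_force: 0.0
t 2.73 pos [0.604  0.1418 0.3341] yaw [3.1413e+00 7.0000e-04 3.5000e-02] F [-0.72 -0.81  0.38] op 0.0503 q6 1.643 tool-axes d [-0.0004 -0.0003  0.1031] rot [ 0.0003  0.0007 -0.    ]
```

View pics/a.png

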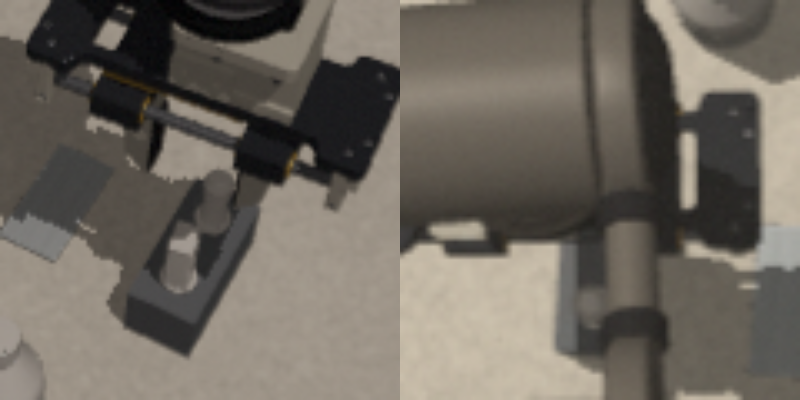

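The gripper straddles the flat tool in the scene crop (tool at (180,255)), and the path down looks clear. Descending and gripping.

```bash
echo '[{"sz":0.03},{"sz":0.03},{"sz":0.025},{"sz":0.012},{"sz":0.006},{}]' | python3 -m pendant
echo '[{},{},{},{},{},{}]' | python3 -m pendant 0.0 25
echo '[{},{},{}]' | python3 -m pendant
python3 -c "
from h import *
go(.587,-.1067,.35)"
```

```text
time: 3.33
tool_pos: [0.6036, 0.1403, 0.2311]
tool_rot: [3.141, 0.002, 0.032]
contact_force: [0.2, -0.1, -0.3]
opening: 0.0502
grip_force: 0.0
time: 3.83
tool_pos: [0.6039, 0.141, 0.2322]
tool_rot: [3.142, -0.001, 0.033]
contact_force: [0.5, -0.5, 3.2]
opening: 0.0155
grip_force: 25.0
time: 4.08
tool_pos: [0.6039, 0.1409, 0.2322]
tool_rot: [3.142, -0.001, 0.033]
contact_force: [-1.5, -0.8, 4.4]
opening: 0.0158
grip_force: 25.0
t 4.08 pos [0.6039 0.1409 0.2322] yaw [ 3.1415e+00 -7.0000e-04  3.3200e-02] F [-1.46 -0.76  4.43] op 0.0158 q6 1.643 tool-axes d [-0.025   0.2469 -0.1178]
```

```bash
echo '[{"sz":-0.02},{"sz":-0.03},{"sz":-0.04},{"sz":-0.028},{"sx":-0.0036,"sy":0.035},{"sx":-0.0036,"sy":0.035},{"sx":-0.0036,"sy":0.035},{"sx":-0.0036,"sy":0.035}]' | python3 -m pendant
echo '[{"sx":-0.0036,"sy":0.035},{"sx":-0.0036,"sy":0.035},{"sx":-0.0036,"sy":0.035},{},{},{}]' | python3 -m pendant
python3 - <<'E'
from h import *
go(.5873,-.1072,.33)
S,T=cam("scene"),cam("top"); i=S["image"][:,:,::-1]; t=T["image"][:,:,::-1]
cv2.imwrite("pics/b.png",np.hstack([cv2.resize(i[180:260,220:300],(400,400)),cv2.resize(t[180:270,320:410],(400,400))]))
E
```

```text
time: 4.75
tool_pos: [0.5936, -0.0006, 0.3495]
tool_rot: [3.142, 0.0, 0.034]
contact_force: [1.0, -0.1, -0.6]
opening: 0.0159
grip_force: 25.0
time: 5.25
tool_pos: [0.5867, -0.1045, 0.3493]
tool_rot: [-3.141, 0.001, 0.033]
contact_force: [0.2, 0.6, 0.2]
opening: 0.0161
grip_force: 25.0
t 5.25 pos [ 0.5867 -0.1045  0.3493] yaw [-3.1409e+00  7.0000e-04  3.2700e-02] F [0.23 0.61 0.22] op 0.0161 q6 1.233 tool-axes d [0.0006 0.0027 0.0193]
```

View pics/b.png

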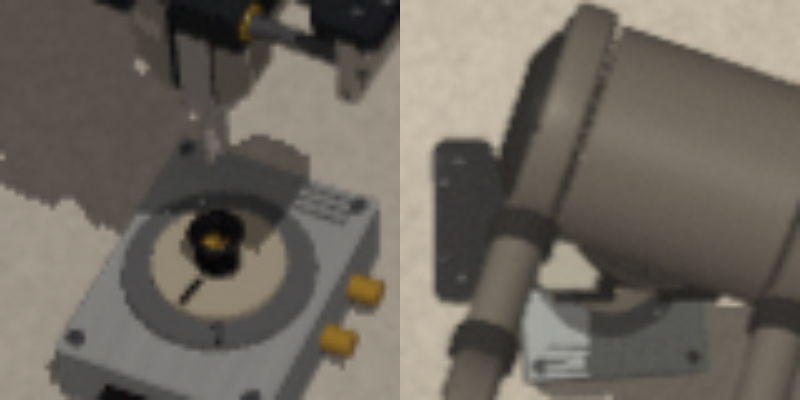

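Scene crop: the blade tip is at about (212,155), i.e. px (262,211), behind and above the cup rim centre at about (217,230), i.e. px (263,225.7). Checking the offset from the same camera, which cancels calibration error.

```bash
python3 - <<'E'
from h import *
S=cam("scene"); s=robot.observe()
V=S["image"].max(2); 
print(V[203:216,254:272])
b=(252,214,22,26); u=up(S,*b)[:,:,2]; m=(u<45).astype(np.uint8)
a,ce,mm=max(comps(m,0,0,m.shape[1],m.shape[0]),key=lambda k:k[0]); x,y,w,h=cv2.boundingRect(mm); print("cup bbox",px((x,y),*b[:2]),w/8,h/8)
top=px((x+w/2,y),*b[:2])
for p in (top+[0,4.6],top+[0,5]): print("rim",p,onz(S,p,.0705))
tz=s["tool_pos"][2]-.2322+.006
for p in ((262,211),(263,211.5)): print("tip",onz(S,p,tz))
E
```

```text
[[ 89  89  89  97 150 131  81  84  87 101  81 100 154 154 153 155 156 158]
 [ 88  88  88  89  88  86  81  83  84  84  80  89 155 155 154 154 155 156]
 [ 91  89  90  89  86  86  81  83  89  83  81  88 154 155 153 153 154 155]
 [ 90  87  86  87  87  85  82  99 110  91  81  88 151 157 157 156 148 147]
 [ 88  87  77  75  85  83  81  98 110 116  81  85 138 157 157 147  88  88]
 [ 89  77  62  47  54  68  70  96 110 115  88  85 134 150 145  86  88  88]
 [ 87  68  37  29  40  64  69  91 108 115 112  77  84  85  87  88  89  90]
 [ 80  65  40  42  51  64  64  75 104 100  87  67  74  84  85  87  87  90]
 [ 65  68  60  58  65  66  66  74  88  71  63  64  66  66  68  77  85  86]
 [ 68  67  68  64  63  63  63  67  89  73  62  64  63  63  64  67  67  69]
 [ 67  67  65  65  66  63  64  65  62  63  65  66  66  63  64  63  62  64]
 [ 68  68  64  63  64  64  65  66  64  63  64  62  63  64  66  65  64  66]
 [ 68  67  68  68  66  65  63  62  63  65  65  64  66  63  62  64  64  64]]
cup bbox [253.5625 218.4375] 20.0 16.25
rim [263.5625 223.0375] [ 0.58030471 -0.10651876  0.0705    ]
rim [263.5625 223.4375] [ 0.58125624 -0.10596724  0.0705    ]
tip [ 0.5884257  -0.10201442  0.12339768]
tip [ 0.58861964 -0.09949605  0.12339768]
```

```bash
echo '[{"sx":0.0005,"sy":0.0025,"sz":0.02,"rz":0.1225},{"sz":0.02,"rz":0.1225},{"sz":0.009,"rz":0.1225},{"rz":0.1225},{"rz":0.1225},{"rz":0.1225},{"rz":0.1225},{"rz":0.1225}]' | python3 -m pendant
echo '[{},{}]' | python3 -m pendant
python3 - <<'E'
from h import *
go(.5872,-.107,.287,-.95)
S=cam("scene"); i=S["image"][:,:,::-1]
cv2.imwrite("pics/c.png",cv2.resize(i[190:250,230:300],(700,600),interpolation=cv2.INTER_CUBIC))
E
```

```text
time: 6.07
tool_pos: [0.5875, -0.1059, 0.3007]
tool_rot: [3.142, 0.0, -0.951]
contact_force: [0.7, -0.2, -0.9]
opening: 0.0157
grip_force: 25.0
time: 6.23
tool_pos: [0.5875, -0.1062, 0.3007]
tool_rot: [3.142, -0.0, -0.942]
contact_force: [0.5, -0.3, -1.9]
opening: 0.0155
grip_force: 25.0
t 6.23 pos [ 0.5875 -0.1062  0.3007] yaw [ 3.1416 -0.     -0.9416] F [ 0.48 -0.31 -1.9 ] op 0.0155 q6 2.205 tool-axes d [0.0005 0.0007 0.0137] rot [ 0.     -0.      0.0084]
```

View pics/c.png

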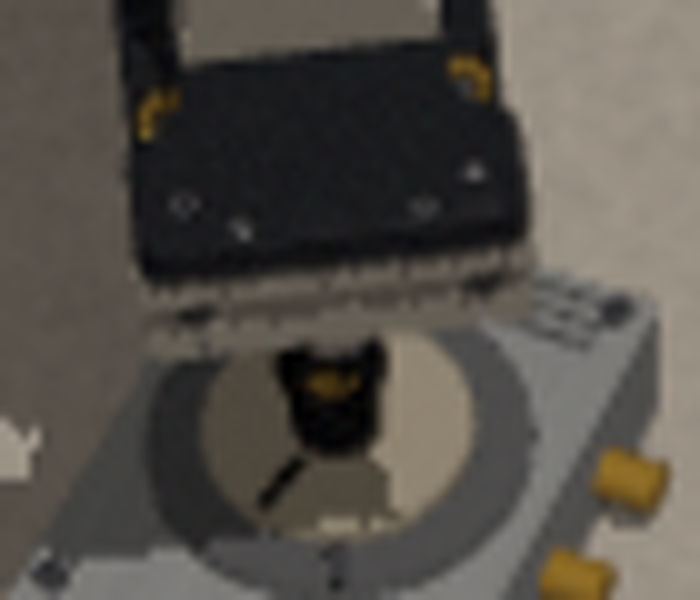

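The shank (335,345) sits over the cup (333,370). The pointer (285,480) and index (335,565) are both visible. Descending gently.

```bash
echo '[{"sy":0.0006,"sz":0.003},{"sz":0.003},{"sz":0.002},{}]' | python3 -m pendant 
echo '[{"sz":0.002},{"sz":0.002},{}]' | python3 -m pendant
echo '[{"sz":0.001},{"sz":0.001},{}]' | python3 -m pendant
```

```text
time: 6.62
tool_pos: [0.5866, -0.1076, 0.2919]
tool_rot: [3.141, 0.001, -0.946]
contact_force: [0.2, -0.4, -0.6]
opening: 0.0157
grip_force: 25.0
time: 6.87
tool_pos: [0.5868, -0.1077, 0.2883]
tool_rot: [3.141, -0.0, -0.947]
contact_force: [0.9, -0.3, -0.3]
opening: 0.0157
grip_force: 25.0
time: 7.12
tool_pos: [0.5869, -0.1077, 0.2866]
tool_rot: [3.142, -0.0, -0.947]
contact_force: [0.9, -0.4, -1.1]
opening: 0.0161
grip_force: 25.0
```

```bash
for k in 1 ; do echo '[{"sz":0.001},{}]' | python3 -m pendant | sed -n '2p;4p'
echo '[{"sz":0.0005},{}]' | python3 -m pendant| sed -n '2p;4p'
echo '[{"sz":0.0005},{}]' | python3 -m pendant| sed -n '2p;4p'
echo '[{"sz":0.0003},{}]' | python3 -m pendant| sed -n '2p;4p'; done
```

```text
tool_pos: [0.5869, -0.1076, 0.2857]
contact_force: [0.2, -0.8, -0.2]
tool_pos: [0.5869, -0.1076, 0.2852]
contact_force: [0.6, -1.2, 0.2]
tool_pos: [0.5869, -0.1076, 0.2847]
contact_force: [1.6, -0.2, 0.2]
tool_pos: [0.5869, -0.1076, 0.2845]
contact_force: [0.9, -0.8, 1.0]
```

```bash
echo '[{"sz":0.0003},{}]' | python3 -m pendant | sed -n '2p;4p'
echo '[{"sz":0.0003},{}]' | python3 -m pendant| sed -n '2p;4p'
echo '[{"sz":0.0003},{}]' | python3 -m pendant| sed -n '2p;4p'
```

```text
tool_pos: [0.5869, -0.1077, 0.2841]
contact_force: [1.0, 0.1, 0.1]
tool_pos: [0.5869, -0.1077, 0.2839]
contact_force: [0.4, -1.2, 1.0]
tool_pos: [0.5869, -0.1077, 0.2837]
contact_force: [0.1, -0.5, 1.8]
```

```bash
echo '[{"sz":0.0003},{},{}]' | python3 -m pendant | sed -n '2p;4p'
echo '[{"sz":0.0003},{},{}]' | python3 -m pendant| sed -n '2p;4p'
```

```text
tool_pos: [0.5869, -0.1077, 0.2835]
contact_force: [0.7, -1.1, 3.5]
tool_pos: [0.5869, -0.1077, 0.2832]
contact_force: [1.1, -0.8, 4.8]
```

```bash
for i in 1; do echo '[{"rz":-0.05},{"rz":-0.05},{"rz":-0.05},{"rz":-0.05}]' | python3 -m pendant | sed -n '2,4p'
echo '[{"rz":-0.05},{"rz":-0.05},{"rz":-0.05},{"rz":-0.05}]' | python3 -m pendant | sed -n '2,4p'; done
```

```text
tool_pos: [0.5871, -0.1075, 0.2831]
tool_rot: [-3.141, -0.001, -0.744]
contact_force: [2.3, -0.7, 3.2]
tool_pos: [0.5871, -0.1075, 0.2831]
tool_rot: [-3.141, -0.001, -0.544]
contact_force: [1.8, -0.1, 4.2]
```

```bash
python3 -c "
from h import *
go(.5869,-.1077,.2832); print(robot.observe()['torque'])"
```

```text
t 9.45 pos [ 0.5871 -0.1075  0.2831] yaw [-3.141e+00 -9.000e-04 -5.444e-01] F [ 1.78 -0.08  4.16] op 0.0159 q6 1.805 tool-axes d [-0.0001  0.0002 -0.0001]
[ 0.01428849 -0.36022412  0.04362881]
```

```bash
echo '[{"rz":-0.05},{"rz":-0.05},{"rz":-0.05},{"rz":-0.05}]' | python3 -m pendant | sed -n '2,4p'
echo '[{"rz":-0.05},{"rz":-0.05},{"rz":-0.05},{"rz":-0.05}]' | python3 -m pendant | sed -n '2,4p'
```

```text
tool_pos: [0.5871, -0.1074, 0.2831]
tool_rot: [-3.141, -0.001, -0.344]
contact_force: [1.2, 0.4, 3.9]
tool_pos: [0.5871, -0.1073, 0.283]
tool_rot: [-3.141, -0.001, -0.144]
contact_force: [1.8, 0.4, 3.2]
```

```bash
echo '[{"rz":-0.05},{"rz":-0.05},{"rz":-0.05}]' | python3 -m pendant | sed -n '2,4p'
echo '[{"rz":-0.05},{"rz":-0.05},{"rz":-0.05}]' | python3 -m pendant | sed -n '2,4p'
```

```text
tool_pos: [0.5871, -0.1072, 0.2829]
tool_rot: [-3.141, -0.001, 0.006]
contact_force: [1.7, 2.5, 3.4]
tool_pos: [0.5871, -0.1072, 0.2826]
tool_rot: [-3.141, -0.001, 0.156]
contact_force: [1.1, 0.8, 1.0]
```

```bash
echo '[{},{"sz":0.0004},{}]' | python3 -m pendant | sed -n '2,4p'
echo '[{"sz":0.0004},{}]' | python3 -m pendant | sed -n '2,4p'
```

```text
tool_pos: [0.587, -0.1074, 0.2824]
tool_rot: [-3.141, -0.001, 0.152]
contact_force: [3.2, 0.6, -0.2]
tool_pos: [0.587, -0.1075, 0.2821]
tool_rot: [3.142, -0.001, 0.153]
contact_force: [2.6, 0.6, 1.2]
```

```bash
echo '[{"sz":0.0007},{}]' | python3 -m pendant | sed -n '2,4p'
echo '[{"sz":0.0007},{}]' | python3 -m pendant | sed -n '2,4p'
echo '[{"sz":0.0007},{}]' | python3 -m pendant | sed -n '2,4p'
```

```text
tool_pos: [0.587, -0.1076, 0.2815]
tool_rot: [3.141, -0.001, 0.153]
contact_force: [3.1, 1.5, 1.4]
tool_pos: [0.587, -0.1076, 0.2808]
tool_rot: [3.141, -0.001, 0.153]
contact_force: [3.7, 1.0, 2.6]
tool_pos: [0.587, -0.1076, 0.2801]
tool_rot: [3.141, -0.001, 0.153]
contact_force: [5.6, 1.4, 1.5]
```

```bash
echo '[{"sx":0.0008},{"sz":0.0005},{}]' | python3 -m pendant | sed -n '2,4p'
echo '[{"sz":0.0005},{}]' | python3 -m pendant | sed -n '2,4p'
echo '[{"sz":0.0004},{}]' | python3 -m pendant | sed -n '2,4p'
```

```text
tool_pos: [0.5875, -0.1075, 0.2792]
tool_rot: [-3.141, 0.001, 0.153]
contact_force: [3.8, 2.2, 1.5]
tool_pos: [0.5875, -0.1075, 0.2787]
tool_rot: [-3.141, 0.001, 0.153]
contact_force: [2.6, 0.8, 1.0]
tool_pos: [0.5875, -0.1075, 0.2784]
tool_rot: [-3.142, 0.001, 0.153]
contact_force: [2.3, 0.4, 0.8]
```

```bash
echo '[{"sz":0.0003},{},{},{}]' | python3 -m pendant | sed -n '2,4p'
echo '[{"rz":-0.08},{"rz":-0.08},{"rz":-0.08},{"rz":-0.08},{"rz":-0.08},{}]' | python3 -m pendant | sed -n '2,4p'
cat > p.py <<'E'
from h import *
S=cam("scene"); s=robot.observe()
V=S["image"].max(2).astype(float); C0=onz(S,(263.25,232.16),.0475)[:2]
# dark pixels on dial annulus at z of pointer top, in front half (visible from the camera)
out=[]
for r in (.022,.024,.026):
    A=np.radians(np.arange(-30,80,1.)); v=[]
    for a in A:
        P=np.array([C0[0]+r*np.cos(a),C0[1]+r*np.sin(a),.049,1]); q=np.linalg.inv(S["pose"])@P; u=q[:2]/q[2]; u=u*(1+S["k1"]*(u@u))
        v.append(V[int(round(u[1]*S["fy"]+S["cy"])),int(round(u[0]*S["fx"]+S["cx"]))])
    v=np.array(v); w=np.clip(np.minimum(np.median(v),70)-v-20,0,None); out.append((np.degrees((w*A).sum()/max(w.sum(),1e-9)).round(1),v.min()))
print(out); go(.5873,-.1075,.279)
print("torque",s["torque"].round(3))
E
python3 p.py
```

```text
tool_pos: [0.5875, -0.1075, 0.2781]
tool_rot: [-3.142, 0.001, 0.153]
contact_force: [1.1, 0.1, 0.2]
tool_pos: [0.5875, -0.1073, 0.278]
tool_rot: [-3.141, 0.001, 0.556]
contact_force: [2.0, 0.9, -0.5]
[(np.float64(5.5), np.float64(36.0)), (np.float64(7.5), np.float64(41.0)), (np.float64(0.0), np.float64(61.0))]
t 13.0 pos [ 0.5875 -0.1073  0.2781] yaw [-3.1408e+00  5.0000e-04  5.5180e-01] F [ 1.53  1.1  -0.45] op 0.0158 q6 0.71 tool-axes d [-0.0002  0.0001 -0.0009]
torque [ 0.269 -0.296 -0.037]
```

```bash
cat > v.py <<'E'
import sys
from h import *
i=cam("scene")["image"][:,:,::-1]; o=cv2.imread("pics/scene0.png")
f=lambda a:cv2.resize(a[212:256,240:290],(400,352),interpolation=cv2.INTER_CUBIC)
g=lambda a:cv2.convertScaleAbs(a,alpha=1.8)
cv2.imwrite(sys.argv[1],np.hstack([f(o),g(f(i))]))
E
python3 v.py pics/d.png
```

```text
(no output)
```

View pics/d.png

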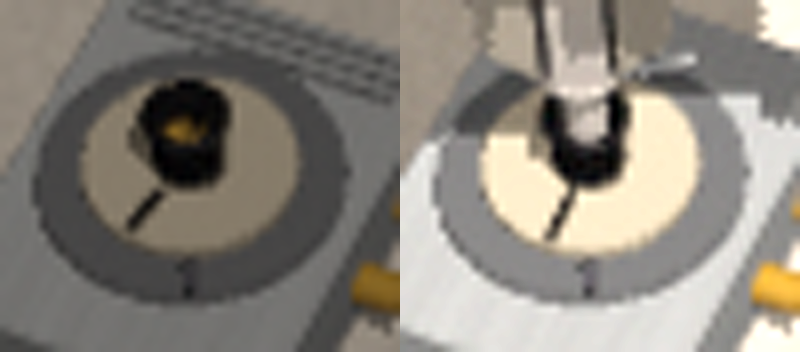

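The pointer's tip has moved from (130,228) to (151,238) in the crop, so the dial is being taken along. The index is at about (188,270).

```bash
cat > p.py <<'E'
from h import *
S=cam("scene"); C0=onz(S,(263.25,232.16),.0475)[:2]
def ang(img,f,z,r0,r1,lo,hi):
    V=img.max(2).astype(float); L=[]
    for y in np.arange(228,252,.25):
        for x in np.arange(250,285,.25):
            d=onz(S,(x,y),z)[:2]-C0; r=np.hypot(*d); a=np.degrees(np.arctan2(d[1],d[0]))
            if r0<r<r1 and lo<a<hi: L.append((a,cv2.getRectSubPix(img.max(2),(1,1),(x,y))[0,0]))
    L=np.array(L,float); w=np.clip(f*np.median(L[:,1])-L[:,1],0,None); m=(w@L[:,0])/w.sum()
    return m.round(1), np.sqrt(w@(L[:,0]-m)**2/w.sum()).round(1), np.median(L[:,1]), L[:,1].min()
o=cv2.imread("pics/scene0.png")
for n,i in (("start",o),("now",S["image"])):
    print(n,"ptr",ang(i,.8,.049,.021,.027,-25,60),"idx",ang(i,.8,.046,.033,.041,10,50))
go(.5873,-.1075,.279)
E
python3 p.py
```

```text
start ptr (np.float64(-7.0), np.float64(2.7), np.float64(134.0), np.float64(28.0)) idx (np.float64(28.9), np.float64(1.5), np.float64(70.0), np.float64(35.0))
now ptr (np.float64(7.0), np.float64(2.4), np.float64(144.0), np.float64(34.0)) idx (np.float64(28.9), np.float64(1.6), np.float64(77.0), np.float64(42.0))
t 13.1 pos [ 0.5875 -0.1073  0.2781] yaw [-3.1408e+00  5.0000e-04  5.5080e-01] F [ 1.12  1.89 -0.44] op 0.0158 q6 0.711 tool-axes d [-0.0002  0.0001 -0.0009]
```

```bash
echo '[{"rz":-0.08},{"rz":-0.08},{"rz":-0.08},{"rz":-0.06},{},{}]' | python3 -m pendant | sed -n '2,4p'; python3 p.py
```

```text
tool_pos: [0.5874, -0.1073, 0.2781]
tool_rot: [-3.14, 0.0, 0.85]
contact_force: [1.1, 2.5, -0.1]
start ptr (np.float64(-7.0), np.float64(2.7), np.float64(134.0), np.float64(28.0)) idx (np.float64(28.9), np.float64(1.5), np.float64(70.0), np.float64(35.0))
now ptr (np.float64(25.3), np.float64(2.6), np.float64(145.0), np.float64(41.0)) idx (np.float64(28.7), np.float64(1.7), np.float64(77.0), np.float64(41.0))
t 13.65 pos [ 0.5874 -0.1073  0.2781] yaw [-3.1405e+00  3.0000e-04  8.5030e-01] F [-0.64  2.67 -0.55] op 0.0159 q6 0.411 tool-axes d [-0.0002  0.     -0.0009]
```

```bash
echo '[{"rz":-0.035},{"rz":-0.03},{},{},{},{},{}]' | python3 -m pendant | sed -n '2,4p'; python3 p.py | tail -2; python3 v.py pics/e.png
```

```text
tool_pos: [0.5874, -0.1073, 0.2781]
tool_rot: [-3.141, 0.0, 0.917]
contact_force: [-0.7, 3.2, 0.3]
now ptr (np.float64(29.4), np.float64(1.8), np.float64(144.0), np.float64(40.0)) idx (np.float64(28.8), np.float64(1.7), np.float64(77.0), np.float64(42.0))
t 14.28 pos [ 0.5874 -0.1073  0.2781] yaw [-3.1406e+00  3.0000e-04  9.1770e-01] F [ 0.18  4.17 -0.98] op 0.0158 q6 0.344 tool-axes d [-0.0002  0.     -0.0009]
```

View pics/e.png

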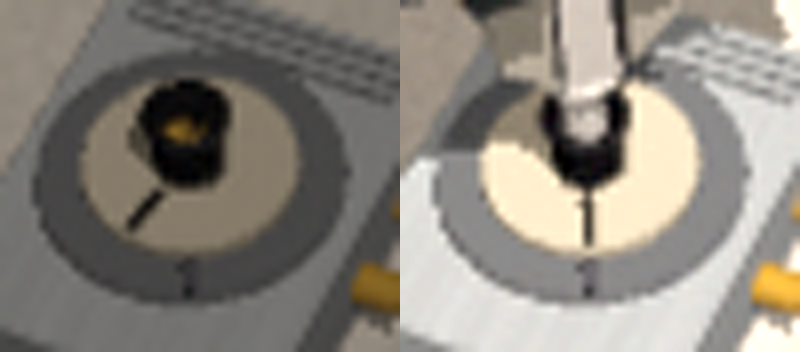

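The pointer (588,220) is in line with the index (588,275). Withdrawing the tool straight up.

```bash
echo '[{"rz":0.03},{"sz":-0.003},{"sz":-0.005},{"sz":-0.007},{"sz":-0.01},{"sz":-0.02},{"sz":-0.025},{}]' | python3 -m pendant | sed -n '2,4p'
echo '[{"rz":0.122},{"rz":0.122},{"rz":0.122},{"rz":0.122},{"rz":0.122},{"rz":0.122},{"rz":0.122},{}]' | python3 -m pendant | sed -n '2,4p'
python3 p.py | tail -2; python3 -c "
from h import *
go(.6039,.1409,.35,.033)"
```

```text
tool_pos: [0.5886, -0.1082, 0.3548]
tool_rot: [3.131, -0.003, 0.888]
contact_force: [0.6, 0.8, 1.0]
tool_pos: [0.5876, -0.1079, 0.3493]
tool_rot: [3.14, -0.001, 0.03]
contact_force: [0.2, -0.4, 0.0]
now ptr (np.float64(29.4), np.float64(1.8), np.float64(144.0), np.float64(39.0)) idx (np.float64(28.7), np.float64(1.8), np.float64(77.0), np.float64(41.0))
t 15.72 pos [ 0.5876 -0.1078  0.3492] yaw [ 3.1404e+00 -1.2000e-03  3.6500e-02] F [-0.21  0.1  -0.21] op 0.0158 q6 1.225 tool-axes d [-0.0004 -0.0004  0.0702]
t 15.72 pos [ 0.5876 -0.1078  0.3492] yaw [ 3.1404e+00 -1.2000e-03  3.6500e-02] F [-0.21  0.1  -0.21] op 0.0158 q6 1.225 tool-axes d [ 0.0253 -0.248  -0.0011] rot [ 0.0012 -0.0012  0.0035]
```

```bash
echo '[{"sx":0.0032,"sy":-0.031,"rx":0.0012,"ry":-0.0012,"rz":0.0035},{"sx":0.0032,"sy":-0.031},{"sx":0.0032,"sy":-0.031},{"sx":0.0032,"sy":-0.031},{"sx":0.0032,"sy":-0.031},{"sx":0.0032,"sy":-0.031},{"sx":0.0031,"sy":-0.031},{"sx":0.0030,"sy":-0.031}]' | python3 -m pendant | sed -n '2,4p'
echo '[{},{},{}]' | python3 -m pendant | sed -n '2,4p'
python3 -c "
from h import *
go(.6039,.1409,.2322,.033)"
```

```text
tool_pos: [0.6052, 0.1425, 0.3492]
tool_rot: [-3.141, 0.0, 0.035]
contact_force: [0.4, 0.1, -0.6]
tool_pos: [0.6052, 0.1409, 0.3487]
tool_rot: [-3.141, 0.001, 0.034]
contact_force: [-0.7, -1.0, -0.1]
t 16.63 pos [0.6052 0.1409 0.3487] yaw [-3.1412e+00  9.0000e-04  3.3500e-02] F [-0.72 -1.   -0.14] op 0.0161 q6 1.642 tool-axes d [-0.0012 -0.      0.1165] rot [-0.0004  0.0009  0.0005]
```

```bash
echo '[{"sx":-0.0012,"sz":0.02,"rx":-0.0004,"ry":0.0009},{"sz":0.025},{"sz":0.02},{"sz":0.008},{},{}]' | python3 -m pendant | sed -n '2,4p'
echo '[{"sz":0.003},{"sz":0.003},{"sz":0.003},{"sz":0.003},{}]' | python3 -m pendant | sed -n '2,4p'
```

```text
tool_pos: [0.6044, 0.1403, 0.2761]
tool_rot: [-3.141, -0.0, 0.03]
contact_force: [0.4, -0.3, 0.7]
tool_pos: [0.6038, 0.1412, 0.2631]
tool_rot: [-3.141, 0.001, 0.031]
contact_force: [-1.0, 0.3, 0.3]
```

Entering the hole freely. Continuing down.

```bash
echo '[{"sz":0.004},{"sz":0.004},{"sz":0.004},{}]' | python3 -m pendant | sed -n '2,4p'
echo '[{"sz":0.004},{"sz":0.004},{"sz":0.004},{"sz":0.003},{}]' | python3 -m pendant | sed -n '2,4p'
echo '[{"sz":0.002},{"sz":0.001},{}]' | python3 -m pendant | sed -n '2,4p'
```

```text
tool_pos: [0.6036, 0.1412, 0.2503]
tool_rot: [-3.141, 0.002, 0.031]
contact_force: [1.1, -0.1, -0.1]
tool_pos: [0.6037, 0.1412, 0.2356]
tool_rot: [-3.141, 0.002, 0.031]
contact_force: [-0.2, -0.3, -0.4]
tool_pos: [0.6039, 0.1412, 0.2334]
tool_rot: [-3.141, 0.0, 0.031]
contact_force: [-0.4, -0.5, -0.2]
```

```bash
echo '[{"sz":0.001},{"sz":0.0005},{}]' | python3 -m pendant | sed -n '2,4p'
echo '[{},{},{},{},{}]' | python3 -m pendant 0.05 | sed -n '2,6p'
echo '[{"sz":-0.01},{"sz":-0.02},{"sz":-0.03},{"sz":-0.04},{"sz":-0.02},{}]' | python3 -m pendant | sed -n '2,4p'
python3 p.py|tail -2
python3 - <<'E'
from h import *
i=cam("scene")["image"][:,:,::-1]; o=cv2.imread("pics/scene0.png")
f=lambda a:cv2.resize(a[240:310,335:405],(400,400),interpolation=cv2.INTER_CUBIC)
cv2.imwrite("pics/f.png",np.hstack([f(o),f(i)]))
E
```

```text
tool_pos: [0.604, 0.1413, 0.2323]
tool_rot: [-3.141, -0.0, 0.031]
contact_force: [-0.4, 0.6, 1.4]
tool_pos: [0.6039, 0.1412, 0.232]
tool_rot: [-3.141, 0.0, 0.031]
contact_force: [-0.3, -0.2, 0.6]
opening: 0.0447
grip_force: 0.0
tool_pos: [0.6048, 0.1413, 0.3589]
tool_rot: [-3.14, -0.011, 0.031]
contact_force: [1.0, -0.7, 0.7]
now ptr (np.float64(29.4), np.float64(1.8), np.float64(144.0), np.float64(39.0)) idx (np.float64(28.8), np.float64(1.7), np.float64(77.0), np.float64(42.0))
t 19.77 pos [0.6043 0.1412 0.3558] yaw [-3.1403 -0.0064  0.0308] F [-0.78 -0.68 -0.89] op 0.0501 q6 1.646 tool-axes d [-0.0251  0.2482  0.0763]
```

View pics/f.png

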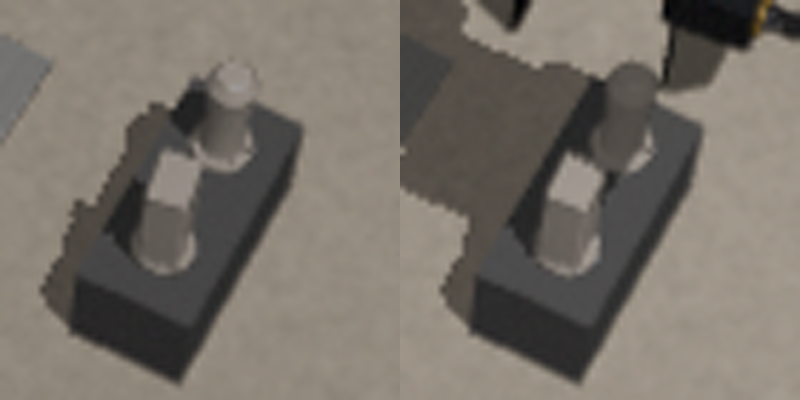

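The tool stands upright and fully down, as at the start (top face (173,180) then, (573,180) now). The pointer holds at 29.4° against the index at 28.8°.

```bash
echo '[{},{},{},{}]' | python3 -m pendant | head -1; python3 -c "
from cell import robot
print(robot.hand_in())"
```

```text
time: 20.15
the job is handed in; nothing more can be done
None
```

The job is handed in at 20.2 s: the pointer stands within about 1° of the index by camera, and the tuning tool is back upright and fully down in its own hole, released; the hand-in returned no verdict.

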